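# Draw out the descaler bottle and take off its safety cap

## Task

Pull the bottle tray all the way out from under the clear shelf by its black knob. Then press the red safety cap of the white bottle down, twist it anticlockwise while it is pressed until it comes free, and lift it straight up well clear of the bottle. Finish while still holding the cap in the gripper, upright and still, directly above the open bottle, with a gap of at least 5 cm between the cap's lower rim and the bottle's mouth but not more than 15 cm; leave the tray out, and do not disturb the cooker lid, the green glass bottle or the rubber gasket ring lying nearby.

Things in the scene. Friction and masses are not known exactly. Their poses are not given: they have to be found in the camera images.
- tray (a joint): slide of the grey bottle tray, in m: 0 = pushed home under the clear shelf, 0.15 = fully out at its end stop. It slides level, along the tray's own -x direction (see neck for the axes), with about 3 N of friction, and stays where it is left.
- knob_grip (a point): grip point of the tray's upright round black knob (20 mm diameter, from 36 to 78 mm above the ledge, on a 14 mm steel stem), 60 mm above the ledge and 120 mm in front of the bottle's axis. z up; x is the tray's x (pulled along -x). Can be pinched from above at any yaw. The clear shelf's front edge is 80 mm behind it when the tray is in.
- neck (a point): centre of the white bottle's open mouth, 146 mm above the ledge, carried by the tray, hidden inside the cap at first. z up; x points from the knob to the bottle, so the tray is pulled along -x. The bottle, 66 mm wide, is fixed in the tray; its shoulder is 36 mm below the mouth and the neck under the cap is 37 mm wide.
- cap_center (a point): centre of the round ribbed red safety cap, 46 mm diameter, 47 mm high, white stripe on top along its x. Locked: 1.5 mm below neck, x axes parallel. Grip its sides from above at any yaw; the bottle's shoulder is 11 mm below its rim. A spring holds it up (4 N, 9 N pressed 6 mm). Its locking behaviour is told under cap.
- lid_mid (a point): centre of the loose aluminium cooker lid lying on the ledge, 170 mm across, 42 mm high with its knob; point at half height. To be left alone.
- glass_mid (a point): centre of the empty green glass bottle standing on the ledge, 68 mm across, 200 mm high; point at half height. To be left alone.
- gasket_mid (a point): centre of the loose black rubber gasket ring lying flat on the ledge, 100 mm across, 10 mm thick. To be left alone.
- caddy: fixed frame on the ledge: tray rails and a clear shelf (180 mm wide, 110 mm deep, 8 mm thick, underside 180 mm above the ledge) on four thin posts over the bottle. Origin on the ledge under the bottle's axis when the tray is in; x as for neck. The shelf's front edge is 40 mm in front (-x) of the origin, so 110 mm behind the bottle's axis once the tray is fully out.
- cap: the same red cap; origin at the centre of its lower rim, z up. It turns only while pressed down 6 to 8 mm from its rest height (8 mm is its stop), and then only anticlockwise seen from above. It is free to lift straight off from 0.9 to 2.4 rad of turn (1.25 rad is a good value).

How it is judged (in metres and radians):
On the way, in this order (a step that is already met when the one before it is completed fails the run):
1. the tray is pulled all the way out, the cap still locked on (value of joint tray above 0.14 m and z of cap_center in the frame of neck below 0.003 m), for 0.1 s.
2. the cap is pressed down, at least about 3 mm below its rest height, with the tray out (z of cap_center in the frame of neck below -0.0045 m and value of joint tray above 0.12 m), for 0.05 s.
3. the cap is twisted free while still on the bottle (angle between the x axis of cap_center and the x axis of neck, either way round above 0.8 rad and z of cap_center in the frame of neck below 0.01 m and horizontal distance between cap_center and neck below 0.008 m), for 0.05 s.
At the end, for the whole second after the job is handed in: The gripper holds the cap (finger contact over 1 N) still (under 0.03 m/s) and upright (within 0.25 rad), within 30 mm of the axis of the bottle, its centre 65 to 190 mm above the bottle's mouth (lower rim 41.5 to 166.5 mm above it), not touching bottle or tray; the tray is still out (over 0.12 m) (z of cap_center in the frame of neck between 0.065 and 0.19 m and horizontal distance between cap_center and neck below 0.03 m and angle between cap_center's own z axis and vertical below 0.25 rad and contact force between the fingers and cap above 1 N and contact force between cap and tray below 0.1 N and linear speed of cap below 0.03 m/s and value of joint tray above 0.12 m); the arm keeps its last pose, push and grip.
It fails at once if the cap is dropped (height (world z) of cap_center below 0.115 m).
It fails at once if the cooker lid is disturbed (distance of lid_mid from where it was at the start of the episode above 0.02 m).
It fails at once if the glass bottle is disturbed (distance of glass_mid from where it was at the start of the episode above 0.02 m or angle between glass_mid's own z axis and vertical above 0.3 rad).
It fails at once if the gasket ring is disturbed (distance of gasket_mid from where it was at the start of the episode above 0.02 m).
It also fails if it takes over 51 s, if anything falls off the work surface, if the arm or the gripper's body presses on something with over 40 N, if the wrist force passes 120 N, or if a joint passes its speed limit or range.

## Robot

A 6-joint arm with a two-finger parallel gripper is mounted at the origin on the work surface. World frame = base frame: x ahead of the robot, y to its left, z up, the work surface at z = 0. Lengths are in m, angles in degrees, forces in N, time in s.
With the tool pointing down it reaches from about 0.375 to 0.9 m from the base axis. Payload 3.1 kg.
Tool frame: the origin (TCP) lies between the finger pads; the fingertips stand 11 mm ahead of it and the grasp point (between the pads) lies 8 mm behind it; x points along the fingers, y is the direction in which the jaws open and shut, and the axes are right-handed (so a half turn about x gives the same grasp; the last joint's range is limited). The gripper opens to 87 mm and grips with 3 to 60 N. Pads are 19 mm wide; open, the fingers measure 117 mm over their backs; the gripper's body (75 mm by 190 mm) begins 51 mm behind the grasp point.
Start: joints at [66.091, 30.224, 82.088, -0, 67.689, -10.227], TCP at [0.148, 0.607, 0.234] pointing down, gripper open.
Joint ranges: [-176.69, 176.69], [-43.24, 126.21], [12.49, 139.97], [-82, 262], [0, 151.66], [-163.58, 163.58]. Speed limits (degrees/s): [159.86, 159.86, 180, 180, 180, 180].

## Interface

Orientations are given as a 3x3 rotation matrix whose columns are the frame's x, y, z axes.
In Python, from rig import bot gives the robot as it stands.
- The arm moves only by the shell command python3 -m inch 'ROWS' [OPENING]. ROWS is a JSON object of lists of equal length, an entry for each row: "dp": the shift along the tool's x, y, z in mm, a list of three; "yaw": the turn about the tool's x in degrees. In form: {"dp": [[tx, ty, tz], ...], "yaw": [yaw, ...]}. A call has 1 to 20 rows; each row shifts and turns the commanded pose from where the row before left it, along the tool's axes as they then stand; what a row does not reach is not made up. A row lasts 1/12 s, in which the tool goes at most 41.7 mm and 7.16 degrees, less where a joint would pass 70% of its speed; a pose out of reach is approached as far as the arm can. A call is refused whole if a number of a shift passes 41.7 or a number of a turn 7.16, either way. A call with a gripper value outside its range is refused whole. OPENING is the finger opening in mm, from 0 to 87, set as the call begins (- or left out, the last holds). The fingers move at their own pace and stop on an object; the grip force is fixed at half the most. Time passes only in rows, so rows that do not move let the fingers close. It gives the time, the measured TCP pose, the force and the opening at its end, in the units of the state.
- bot.read_state(): the state, without advancing time (a new reading comes with each control period).
- bot.capture(name): name is "side" or "top"; returns a dict with "color" (384x512x3 uint8, red, green, blue), "intrinsics" (3x3 intrinsics, pixels), "k1" (the pictures are not rectified: a ray, as slopes to the right and down, at radius r is drawn at 1 + k1 r^2 times it, then the intrinsics apply), "pose" (4x4, takes a point from camera to world coordinates). Camera axes: x right, y down, z forward; pixel columns grow to the right and rows downward; lengths in m; the calibration is good to about 2 mm. A picture is of the moment at which its call begins. There is no depth.
- bot.hand_in(): hands the job in, once; it reports no verdict.
The state is a dict: "time_s": time; "joint_positions": joint angles; "qvel": joint speeds; "tau": joint torques, N m; "position": TCP position; "tcp_rot": TCP orientation; "force": force on the tool from outside, world axes, zero at the start; "moment": the same for the moment, N m; "opening": opening from 0.0 (shut) to 1.0 (fully open).
Only numpy, scipy, OpenCV 4.12 (cv2) and the standard library are available. Lean on these libraries where they do the work, as an engineer would, in place of code of your own. Each camera call takes 0.05 s, during which the arm holds its last target.

## Working session

There is one attempt and no reset: what is moved stays moved. The work goes in short steps, Python scripts to look and compute and a shell command to move; the robot and the scene stay as the last step left them, time stands still between calls to the robot, and variables do not carry over. Pictures are saved under pics/ and viewed, and the job is handed in when it is done.

```bash
mkdir -p pics; ls; cat > h.py <<'E'
import numpy as np, cv2
from rig import bot
def ray(c,u,v):
    K=c["intrinsics"];d=np.array([(u-K[0,2])/K[0,0],(v-K[1,2])/K[1,1]])
    s=d.copy()
    for _ in range(30): s=d/(1+c["k1"]*(s@s))
    P=np.array(c["pose"]);r=P[:3,:3]@np.array([s[0],s[1],1.]);return P[:3,3],r/np.linalg.norm(r)
def onz(c,u,v,z):
    o,r=ray(c,u,v);return o+r*(z-o[2])/r[2]
def cap(n):
    c=bot.capture(n);c={k:(np.array(x) if k!='color' else x) for k,x in c.items()};return c
E
python3 - <<'E'
from h import *
s=bot.read_state();print({k:np.round(v,3) for k,v in s.items()})
for n in("side","top"):
    c=cap(n);print(n,c["intrinsics"],c["k1"],c["pose"]);cv2.imwrite(f"pics/{n}0.png",c["color"][:,:,::-1])
E
```

```text
pics
{'time_s': np.float64(0.0), 'joint_positions': array([ 66.091,  30.279,  82.159,  -0.   ,  67.689, -10.227]), 'qvel': array([-0.111, -0.026, -0.014, -0.025,  0.002,  0.042]), 'tau': array([ 1.0000e-03, -4.4005e+01, -1.7659e+01,  6.4000e-02,  5.8000e-02,
       -0.0000e+00]), 'position': array([0.148, 0.607, 0.233]), 'tcp_rot': array([[-0.001,  0.237,  0.972],
       [-0.002,  0.972, -0.237],
       [-1.   , -0.002, -0.   ]]), 'force': array([-0.333,  0.523,  0.337]), 'moment': array([-0.008, -0.036,  0.015]), 'opening': np.float64(1.002)}
side [[487.91185745   0.         256.13026186]
 [  0.         487.91185745 188.32730742]
 [  0.           0.           1.        ]] -0.03520129686139094 [[-0.88941789 -0.29589944  0.34839538  0.24106775]
 [-0.45700675  0.5906265  -0.66506028  0.78233878]
 [-0.00898058 -0.75073555 -0.66054182  0.84009999]
 [ 0.          0.          0.          1.        ]]
top [[367.28548546   0.         258.7581164 ]
 [  0.         367.28548546 192.11913079]
 [  0.           0.           1.        ]] -0.051985968135564824 [[-0.02776293 -0.99497244  0.09622403  0.53882527]
 [-0.99932932  0.02532676 -0.02644746  0.05148524]
 [ 0.02387745 -0.09689376 -0.99500827  0.90576641]
 [ 0.          0.          0.          1.        ]]
```

View pics/side0.png

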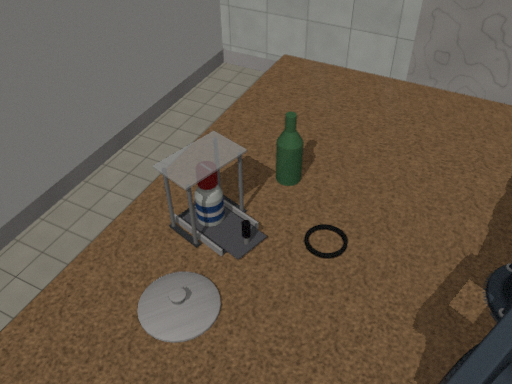

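View pics/top0.png

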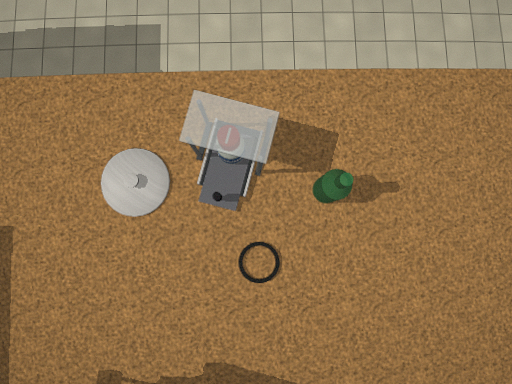

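The side view shows the caddy with the red cap at about (207,175), the knob at (246,230), the lid at (180,305), the green bottle at (289,150) and the gasket at (326,241). In the top view the knob is at about (217,196), the cap at (229,138), the lid at (136,182), the green bottle at (333,186) and the gasket at (259,262).

```bash
cat > m.py <<'E'
from h import *
def comps(m,minA=15):
    n,l,st,ce=cv2.connectedComponentsWithStats(m.astype(np.uint8));return [(st[i].tolist(),np.round(ce[i],1).tolist()) for i in range(1,n) if st[i][4]>=minA]
def tri(o1,r1,o2,r2):
    A=np.c_[r1,-r2];t=np.linalg.lstsq(A,o2-o1,rcond=None)[0];p,q=o1+t[0]*r1,o2+t[1]*r2;return (p+q)/2,np.linalg.norm(p-q)
E
python3 - <<'E'
from m import *
C={n:cap(n) for n in("side","top")}
for n,c in C.items():
    I=c["color"].astype(int);r,g,b=I[...,0],I[...,1],I[...,2]
    print(n,"red",comps((r>g*1.6+15)&(r>b*1.8+10)&(b>g*0.6)&(g<110)&(abs(g-b)<25)))
    print(n,"dark",comps((I.max(2)<35),25))
    print(n,"green",comps((g>r*1.3)&(g>b*1.2),25))
for nm,(w0,w1) in {"t":(180,260),"s":(150,270)}.items(): pass
cv2.imwrite("pics/tz.png",cv2.resize(C["top"]["color"][85:215,170:290,::-1],None,fx=4.5,fy=4.5,interpolation=cv2.INTER_CUBIC))
cv2.imwrite("pics/sz.png",cv2.resize(C["side"]["color"][130:260,150:280,::-1],None,fx=4.5,fy=4.5,interpolation=cv2.INTER_CUBIC))
E
```

```text
side red [([198, 172, 20, 18, 195], [208.8, 181.6])]
side dark [([224, 196, 12, 10, 29], [229.6, 200.7]), ([242, 220, 9, 18, 140], [245.7, 228.8]), ([305, 225, 42, 33, 442], [325.6, 241.2]), ([486, 273, 8, 20, 40], [488.2, 283.6]), ([500, 273, 12, 41, 319], [506.7, 292.2]), ([488, 302, 13, 21, 81], [494.1, 311.6]), ([446, 343, 34, 32, 136], [462.9, 358.6]), ([500, 360, 12, 10, 40], [505.9, 364.3]), ([487, 373, 12, 11, 33], [492.7, 377.7])]
side green [([276, 112, 27, 73, 1433], [288.9, 153.0])]
top red []
top dark [([240, 244, 12, 18, 40], [244.3, 251.6]), ([258, 274, 16, 9, 30], [266.0, 278.5])]
top green [([313, 169, 40, 34, 979], [332.8, 185.7])]
```

View pics/tz.png

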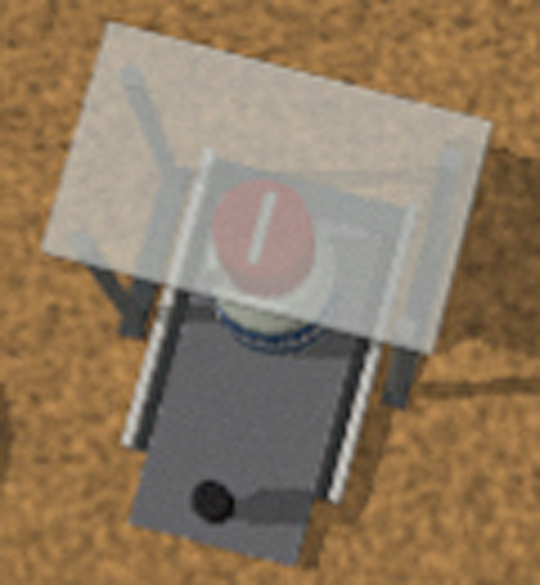

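View pics/sz.png

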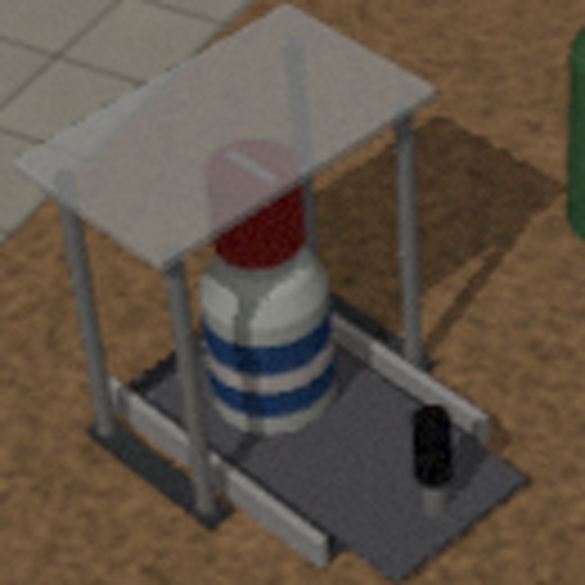

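The zooms show the cap's top disc and white stripe at zoom (263,228) in the top view, the knob at (213,500), and the shelf corners clearly. Next I turn these into positions.

```bash
python3 - <<'E'
from m import *
T=cap("top");S=cap("side")
tz=lambda x,y:((x+.5)/4.5-.5+170,(y+.5)/4.5-.5+85)
sz=lambda x,y:((x+.5)/4.5-.5+150,(y+.5)/4.5-.5+130)
k=onz(T,*tz(212,497),.078);print("knob top T",k)
print("knob mid S", onz(S,245.7,228.8,.057))
print("tri knob top",tri(*ray(T,*tz(212,497)),*ray(S,*sz(432,411))))
c=onz(T,*tz(263,226),.168);print("cap top T",c, "stripe",onz(T,*tz(270,195),.168)-onz(T,*tz(256,262),.168))
print("tri cap",tri(*ray(T,*tz(263,226)),*ray(S,*sz(252,164))), )
d=c-k;print("d",np.linalg.norm(d[:2]),np.degrees(np.arctan2(d[1],d[0])))
q=[onz(T,*tz(*p),.188) for p in((110,22),(492,122),(432,355),(42,252))];print(np.round(q,3))
for i in range(4):
  e=q[(i+1)%4]-q[i];print(np.linalg.norm(e),np.degrees(np.arctan2(e[1],e[0])))
e=[onz(T,*tz(*p),.0) for p in((131,522),(297,563))];print("tray front",e)
print("gasket",onz(T,259,262,.005),"lid",onz(T,136,182,.01),"glass",onz(T,326,190,0))
E
```

```text
knob top T [0.61463145 0.12460841 0.078     ]
knob mid S [0.61261571 0.12533137 0.057     ]
tri knob top (array([0.61372475, 0.12411302, 0.08025434]), np.float64(0.0015100777346101198))
cap top T [0.72966987 0.09151144 0.168     ] stripe [ 0.03104345 -0.00693858  0.        ]
tri cap (array([0.72862007, 0.09116045, 0.16960274]), np.float64(0.0013317163878854578))
d 0.11970483405055851 -16.050717930698532
[[ 0.82   0.157  0.188]
 [ 0.77  -0.013  0.188]
 [ 0.665  0.017  0.188]
 [ 0.715  0.188  0.188]]
0.17744698281796137 -106.38962459032388
0.10929484885325694 164.04656858335284
0.1781874419533208 73.60805398874164
0.10928450048411224 -16.341602848069872
tray front [array([0.60914995, 0.17608294, 0.        ]), array([0.58430737, 0.08565363, 0.        ])]
gasket [0.45575875 0.03168368 0.005     ] lid [0.65804063 0.32804133 0.01      ] glass [ 0.62745894 -0.14051452  0.        ]
```

Measurements agree: knob–bottle distance is 119.7 mm against 120, the shelf is 178x109 against 180x110, and the axis is at about -16.2°. Moving above the knob with the jaws across the tray.

```bash
python3 -m inch '{"dp":[[0,0,0],[0,-16.7,29.1],[0,-16.7,29.1],[0,-16.7,29.1],[0,-16.7,29.1],[0,-16.7,29.1],[0,-16.7,29.1],[0,-16.7,29.1],[0,-16.7,29.1],[0,-16.7,29.1],[0,-16.7,29.1],[0,-16.7,29.1],[0,-16.7,29.1],[0,-16.7,29.1],[0,-16.7,29.1],[0,-16.7,29.1],[0,-16.7,29.1],[0,-16.7,29.1],[0,-16.7,29.1],[0,-10,20]],"yaw":[2.5,0,0,0,0,0,0,0,0,0,0,0,0,0,0,0,0,0,0,0]}' 50
cat >> m.py <<'E'
A=np.radians(-16.2);TX=np.array([np.cos(A),np.sin(A)]);TY=np.array([-TX[1],TX[0]])
def go(p,roll=False):
    s=bot.read_state();R=np.array(s["tcp_rot"]);d=np.array(p)-s["position"]
    print("pos",np.round(s["position"],4),"q",np.round(s["joint_positions"],1),"zyaw",np.degrees(np.arctan2(R[1,2],R[0,2])),"tilt",np.degrees(np.arccos(-R[2,0])),"force",np.round(s["force"],1),"open",87*s["opening"],"t",s["time_s"],"need",np.round(R.T@d*1000,1))
E
python3 - <<'E'
from m import *
go([.6137,.1244,.120])
for n in("side","top"):
    c=cap(n);cv2.imwrite(f"pics/{n}1.png",c["color"][:,:,::-1])
E
```

```text
time_s: 1.97
position: [0.5857, 0.1547, 0.2336]
tcp_rot: [[0.002, 0.28, 0.96], [-0.001, 0.96, -0.28], [-1.0, -0.0, 0.002]]
force: [-0.2, -0.3, -0.0]
opening: 0.576
pos [0.5857 0.1547 0.2336] q [  4.3  28.7  85.   -0.1  66.2 -69.4] zyaw -16.28826710354429 tilt 0.1002756064695055 force [-0.2 -0.3 -0. ] open 50.124660953771986 t 1.9667 need [113.7 -21.2  35.2]
```

View pics/side1.png

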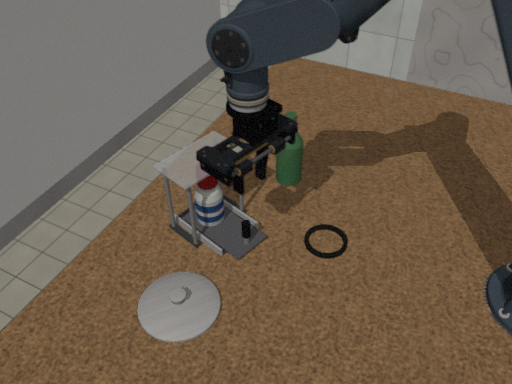

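View pics/top1.png

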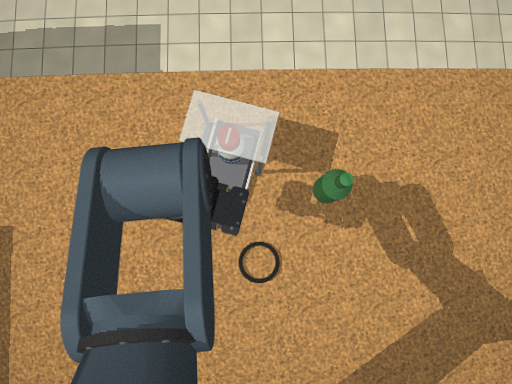

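The arm is in front of the shelf at full height with nothing touched. Aligning over the knob and going down.

```bash
python3 -m inch '{"dp":[[0,-7,12],[0,-7,12],[0,-7,11.2],[0,0,0],[20,0,0],[20,0,0],[20,0,0],[15,0,0],[0,0,0],[0,0,0]],"yaw":[0,0,0,0,0,0,0,0,0,0]}' 50
python3 - <<'E'
from m import *
go([.6137,.1244,.052])
for n in("side","top"):
    c=cap(n);cv2.imwrite(f"pics/{n}2.png",c["color"][:,:,::-1])
c=cap("side");cv2.imwrite("pics/s2z.png",cv2.resize(c["color"][130:260,180:310,::-1],None,fx=4.5,fy=4.5))
E
```

```text
time_s: 2.9
position: [0.6107, 0.1278, 0.158]
tcp_rot: [[-0.002, 0.278, 0.961], [0.0, 0.961, -0.278], [-1.0, -0.001, -0.002]]
force: [0.1, -0.6, 0.2]
opening: 0.576
pos [0.6107 0.1278 0.158 ] q [  1.6  35.3  86.1   0.   58.7 -72.3] zyaw -16.154766592390818 tilt 0.12802021699633 force [ 0.1 -0.6  0.2] open 50.087227101089326 t 2.9 need [106.   -2.4   4.1]
```

View pics/s2z.png

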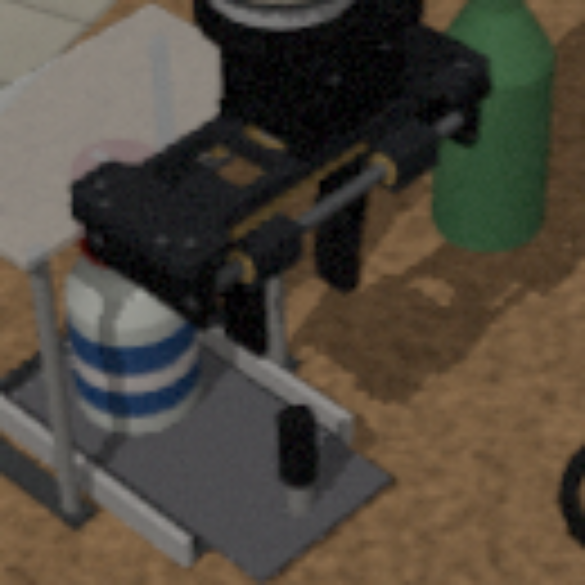

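The fingers straddle the knob line with the body clear of the shelf and bottle (knob at zoom (298,445)). Going down and closing.

```bash
python3 -m inch '{"dp":[[20,-2.4,4],[20,0,0],[20,0,0],[20,0,0],[16,0,0],[10,0,0],[0,0,0],[0,0,0]],"yaw":[0,0,0,0,0,0,0,0]}' 50
python3 -m inch '{"dp":[[0,0,0],[0,0,0],[0,0,0],[0,0,0],[0,0,0],[0,0,0],[0,0,0],[0,0,0]],"yaw":[0,0,0,0,0,0,0,0]}' 8
python3 - <<'E'
from m import *
go([.6137,.1244,.052])
c=cap("side");cv2.imwrite("pics/s3z.png",cv2.resize(c["color"][130:260,180:310,::-1],None,fx=4.5,fy=4.5))
E
```

```text
time_s: 3.72
position: [0.6151, 0.1241, 0.0531]
tcp_rot: [[0.001, 0.279, 0.96], [0.0, 0.96, -0.279], [-1.0, 0.0, 0.001]]
force: [0.2, 0.4, 0.2]
opening: 0.573
time_s: 4.38
position: [0.6152, 0.1254, 0.053]
tcp_rot: [[0.002, 0.279, 0.96], [0.002, 0.96, -0.279], [-1.0, 0.003, 0.001]]
force: [0.4, 5.2, 1.8]
opening: 0.223
pos [0.6152 0.1254 0.053 ] q [  1.3  43.9  88.9   0.2  47.  -72.6] zyaw -16.221990468488016 tilt 0.15892463916840466 force [0.4 5.2 1.8] open 19.385983357138887 t 4.3833 need [ 1.  -1.4 -1.2]
```

View pics/s3z.png

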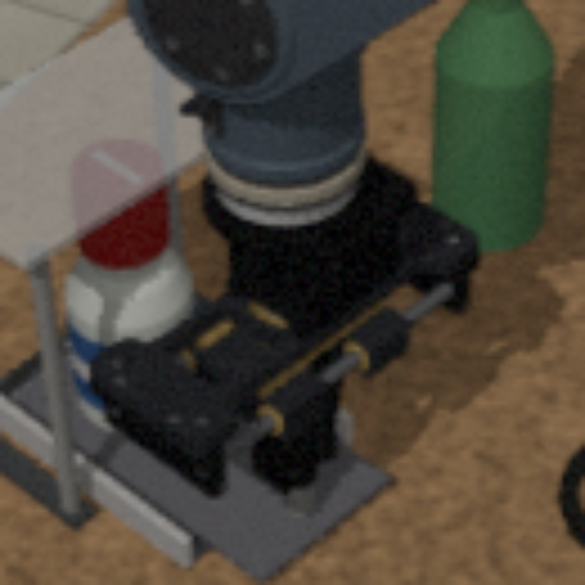

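The knob is gripped (opening 19.4 mm). Pulling.

```bash
python3 -m inch '{"dp":[[0,1,-4],[0,0,-8],[0,0,-10],[0,0,-10],[0,0,-10],[0,0,-10],[0,0,-10],[0,0,-10],[0,0,-10],[0,0,-10],[0,0,-10],[0,0,-10],[0,0,-10],[0,0,-10],[0,0,-6],[0,0,-4],[0,0,-3],[0,0,0],[0,0,0]],"yaw":[0,0,0,0,0,0,0,0,0,0,0,0,0,0,0,0,0,0,0]}' 8
python3 - <<'E'
from m import *
go([.6137-.15*TX[0],.1244-.15*TX[1],.052])
for n in("side","top"):
    c=cap(n);cv2.imwrite(f"pics/{n}4.png",c["color"][:,:,::-1])
E
```

```text
time_s: 6.02
position: [0.4761, 0.1662, 0.053]
tcp_rot: [[0.002, 0.279, 0.96], [0.001, 0.96, -0.279], [-1.0, 0.002, 0.002]]
force: [2.5, 5.4, 0.0]
opening: 0.222
pos [0.4761 0.1662 0.053 ] q [ 6.500e+00  3.830e+01  1.074e+02  1.000e-01  3.410e+01 -6.740e+01] zyaw -16.204046179138928 tilt 0.14813423440842843 force [2.5 5.4 0. ] open 19.29582061364951 t 6.0167 need [ 1.  -1.8 -6.2]
```

View pics/side4.png

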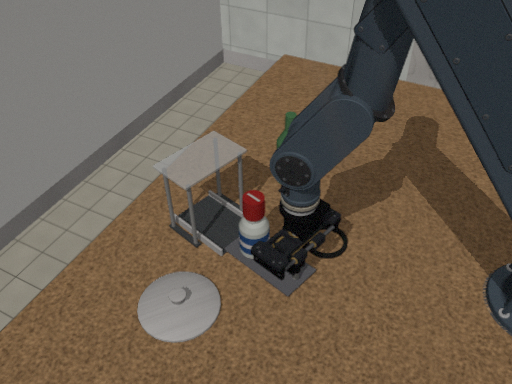

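View pics/top4.png

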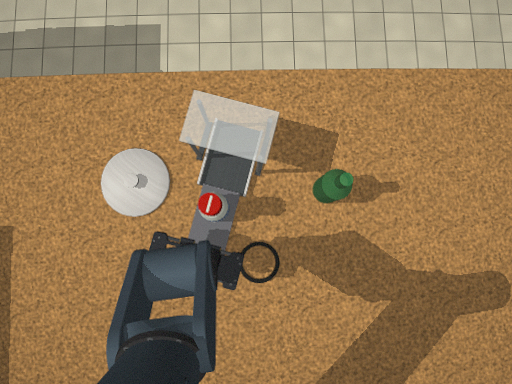

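The tray is about 145 mm out and the gasket is unmoved at (259,262). The gripper body is above it. Pulling to the stop.

```bash
python3 -m inch '{"dp":[[0,-1,-2],[0,0,-2],[0,0,-2],[0,0,-2],[0,0,0],[0,0,0],[0,0,0]],"yaw":[0,0,0,0,0,0,0]}' 8
python3 - <<'E'
from m import *
go([.6137-.15*TX[0],.1244-.15*TX[1],.052])
c=cap("side");cv2.imwrite("pics/s5z.png",cv2.resize(c["color"][170:290,200:330,::-1],None,fx=4.5,fy=4.5))
E
```

```text
time_s: 6.7
position: [0.4713, 0.1676, 0.0531]
tcp_rot: [[0.009, 0.279, 0.96], [0.002, 0.96, -0.279], [-1.0, 0.004, 0.008]]
force: [6.7, 5.6, -3.7]
opening: 0.225
pos [0.4713 0.1676 0.0531] q [ 6.700e+00  3.810e+01  1.082e+02  1.000e-01  3.320e+01 -6.710e+01] zyaw -16.210867323094988 tilt 0.4964037800226684 force [ 6.7  5.6 -3.7] open 19.557071972509718 t 6.7 need [ 1.1 -1.8 -1.2]
```

The grip point moved 0.150 m and the force rose, so the tray is at the stop. Releasing and rising.

```bash
python3 -m inch '{"dp":[[0,0,2],[0,0,2],[0,0,0],[0,0,0],[0,0,0],[0,0,0]],"yaw":[0,0,0,0,0,0]}' 50
python3 -m inch '{"dp":[[-10,0,0],[-20,0,0],[-20,0,0],[-25,0,0],[-25,0,0],[-25,0,0],[-25,0,0],[-15,0,0],[-8,0,0],[0,0,0],[0,0,0]],"yaw":[0,0,0,0,0,0,0,0,0,0,0]}' 50
python3 - <<'E'
from m import *
T=cap("top");S=cap("side")
for n,c in (("top",T),("side",S)):
    I=c["color"].astype(int);r,g,b=I[...,0],I[...,1],I[...,2]
    print(n,"red",comps((r>g*1.8+15)&(r>b*1.8+10)&(abs(g-b)<25)))
    cv2.imwrite(f"pics/{n}6.png",c["color"][:,:,::-1])
cv2.imwrite("pics/t6z.png",cv2.resize(T["color"][170:270,160:280,::-1],None,fx=5,fy=5,interpolation=cv2.INTER_CUBIC))
cv2.imwrite("pics/s6z.png",cv2.resize(S["color"][180:290,220:340,::-1],None,fx=5,fy=5,interpolation=cv2.INTER_CUBIC))
go([.585,.1327,.2])
E
```

```text
time_s: 7.25
position: [0.4707, 0.1653, 0.0524]
tcp_rot: [[-0.001, 0.279, 0.96], [-0.0, 0.96, -0.279], [-1.0, -0.001, -0.001]]
force: [-0.6, 0.1, 1.1]
opening: 0.545
time_s: 8.17
position: [0.4711, 0.1654, 0.2256]
tcp_rot: [[-0.0, 0.279, 0.96], [-0.0, 0.96, -0.279], [-1.0, -0.0, -0.0]]
force: [-0.2, -0.4, -0.0]
opening: 0.577
top red [([197, 195, 24, 23, 364], [209.0, 206.2])]
side red [([244, 191, 23, 31, 502], [254.1, 208.1])]
pos [0.4705 0.1654 0.2244] q [  6.5  21.3 100.4  -0.   58.4 -67.3] zyaw -16.18825693209501 tilt 0.1591363285017992 force [-0.5 -0.8 -0. ] open 49.999573887141544 t 8.2667 need [ 24.1   0.6 119.1]
```

View pics/t6z.png

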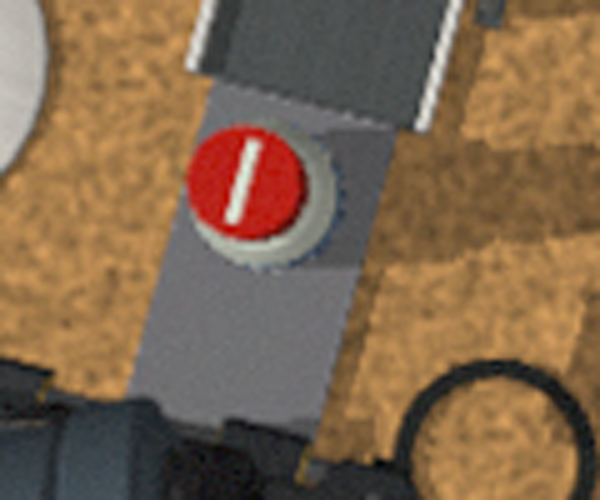

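View pics/s6z.png

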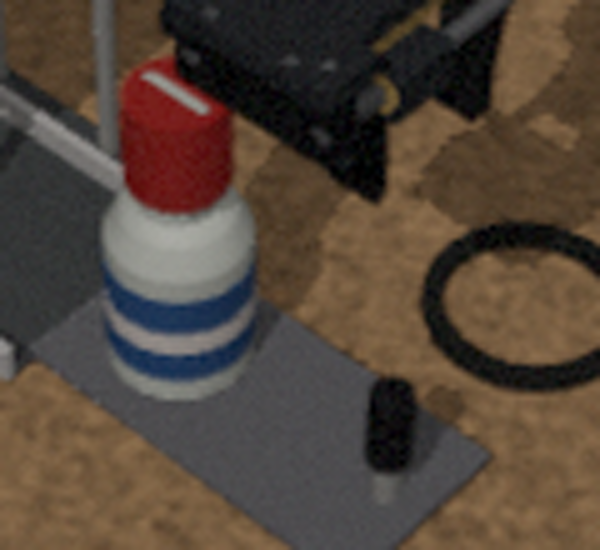

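The tray is out and the cap is clearly visible. Its top disc is at top-view pixel (209,206), and at zoom (175,90) in the side view. Measuring it.

```bash
python3 - <<'E'
from m import *
T=cap("top");S=cap("side")
z=lambda x,y:((x+.5)/5-.5+160,(y+.5)/5-.5+170)
s=lambda x,y:((x+.5)/5-.5+220,(y+.5)/5-.5+180)
p=onz(T,*z(246,182),.168);print(p)
print("stripe mid",onz(T,*z(243.5,182),.168))
print("tri stripe mid",tri(*ray(T,*z(243.5,182)),*ray(S,*s(176,93))))
b=onz(T,*z(253,143),.168)-onz(T,*z(233,222),.168);print(np.degrees(np.arctan2(b[1],b[0])))
print("dia",np.linalg.norm(onz(T,*z(186,182),.168)-onz(T,*z(307,182),.168)))
print("pred",np.array([.7287,.0912])-.15*TX, np.array([.47+.0,.1654])+.12*TX)
E
```

```text
[0.5847455  0.13291114 0.168     ]
stripe mid [0.58477137 0.13391322 0.168     ]
tri stripe mid (array([0.58449161, 0.13381478, 0.16775827]), np.float64(0.0006375615492823241))
-15.072114453418486
dia 0.048520000534727104
pred [0.58465595 0.13304867] [0.58523524 0.13192107]
```

```bash
python3 -m inch '{"dp":[[0,0,12],[0,0,20],[0,0,24],[0,0,24],[0,0,20],[0,0,12],[0,0.8,7],[0,0,0],[0,0,0],[0,0,0],[0,0,0],[0,0,0],[0,0,0],[0,0,0],[0,0,0],[0,0,0]],"yaw":[0,0,0,0,0,0,0,5,7,7,7,7,7,0,0,0]}' 75
python3 - <<'E'
from m import *
go([.5848,.1332,.142])
E
```

```text
time_s: 9.7
position: [0.5859, 0.1331, 0.2252]
tcp_rot: [[-0.001, 0.829, 0.559], [-0.0, 0.559, -0.829], [-1.0, -0.001, -0.0]]
force: [-0.5, 0.3, 0.6]
opening: 0.86
pos [0.5859 0.1331 0.2252] q [  2.2  28.9  86.2  -0.   65.  -31.8] zyaw -56.02853373651807 tilt 0.04143081932127989 force [-0.5  0.3  0.6] open 74.82047672699795 t 9.7 need [83.2 -0.8 -0.7]
```

```bash
python3 -m inch '{"dp":[[12,-0.8,-0.7],[16,0,0],[16,0,0],[16,0,0],[12,0,0],[8,0,0],[3,0,0],[0,0,0],[0,0,0]],"yaw":[0,0,0,0,0,0,0,0,0]}' 75
python3 - <<'E'
from m import *
go([.5848,.1332,.142])
S=cap("side");T=cap("top")
cv2.imwrite("pics/s7z.png",cv2.resize(S["color"][150:290,200:340,::-1],None,fx=4,fy=4,interpolation=cv2.INTER_CUBIC))
E
```

```text
time_s: 10.45
position: [0.5854, 0.1333, 0.143]
tcp_rot: [[0.001, 0.831, 0.557], [0.0, 0.557, -0.831], [-1.0, 0.001, 0.0]]
force: [0.0, -0.6, 0.0]
opening: 0.865
pos [0.5854 0.1333 0.143 ] q [  2.2  34.8  90.4   0.   54.7 -31.7] zyaw -56.152218267460846 tilt 0.048714150331579324 force [ 0.  -0.6  0. ] open 75.24266596824924 t 10.45 need [ 1.  -0.6 -0.2]
```

View pics/s7z.png

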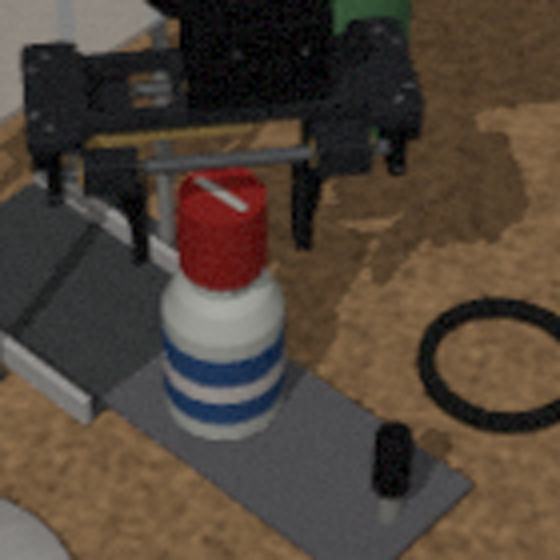

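The fingers stand on both sides of the cap (tips at zoom (140,255) and (303,240), cap at (222,230)). Closing.

```bash
python3 -m inch '{"dp":[[0,0,0],[0,0,0],[0,0,0],[0,0,0],[0,0,0],[0,0,0],[0,0,0],[0,0,0]],"yaw":[0,0,0,0,0,0,0,0]}' 30
python3 - <<'E'
from m import *
go([.5848,.1332,.142])
S=cap("side")
cv2.imwrite("pics/s8z.png",cv2.resize(S["color"][150:290,200:340,::-1],None,fx=4,fy=4,interpolation=cv2.INTER_CUBIC))
E
```

```text
time_s: 11.22
position: [0.5851, 0.1333, 0.1426]
tcp_rot: [[0.0, 0.831, 0.557], [0.0, 0.557, -0.831], [-1.0, 0.0, 0.0]]
force: [-0.3, -0.1, 0.6]
opening: 0.526
pos [0.5851 0.1333 0.1426] q [  2.2  34.9  90.5   0.   54.7 -31.6] zyaw -56.184772768982334 tilt 0.01515838562443735 force [-0.3 -0.1  0.6] open 45.7679166163475 t 11.2167 need [ 0.6 -0.3 -0.1]
```

View pics/s8z.png

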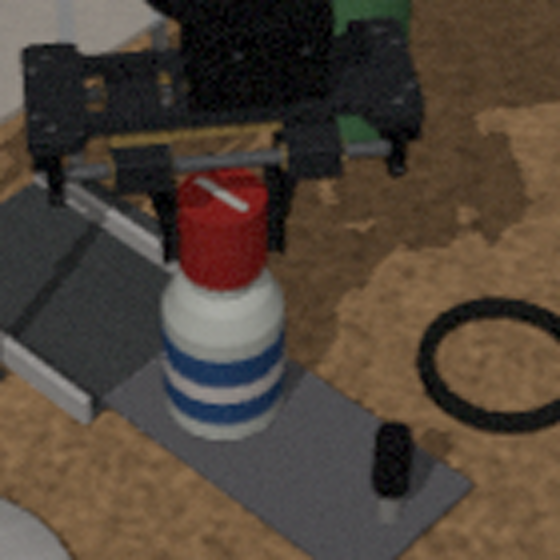

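Gripped at 45.8 mm and well centred. Pressing down.

```bash
python3 -m inch '{"dp":[[1,0,0],[2,0,0],[2,0,0],[1,0,0],[1,0,0],[0,0,0],[0,0,0],[0,0,0]],"yaw":[0,0,0,0,0,0,0,0]}' 30
python3 - <<'E'
from m import *
go([.5848,.1332,.1346])
E
```

```text
time_s: 11.93
position: [0.5852, 0.1333, 0.1366]
tcp_rot: [[0.001, 0.831, 0.557], [0.0, 0.557, -0.831], [-1.0, 0.001, 0.001]]
force: [-1.9, 0.8, 7.9]
opening: 0.523
pos [0.5852 0.1333 0.1366] q [  2.2  35.3  90.7   0.   53.9 -31.6] zyaw -56.1744158236855 tilt 0.05646449052651057 force [-1.9  0.8  7.9] open 45.45877595779935 t 11.9333 need [ 2.  -0.4 -0.1]
```

```bash
python3 -m inch '{"dp":[[1,0,0],[1,0,0],[0.5,0,0],[0,0,0],[0,0,0],[0,0,0]],"yaw":[0,0,0,0,0,0]}' 30
python3 - <<'E'
from m import *
go([.5848,.1332,.1346])
E
```

```text
time_s: 12.43
position: [0.5853, 0.1333, 0.1345]
tcp_rot: [[0.001, 0.831, 0.557], [0.0, 0.557, -0.831], [-1.0, 0.001, 0.001]]
force: [-1.5, -0.6, 9.1]
opening: 0.526
pos [0.5853 0.1333 0.1345] q [  2.2  35.5  90.8   0.   53.6 -31.6] zyaw -56.177522943822616 tilt 0.0717574712393481 force [-1.5 -0.6  9.1] open 45.777162752927076 t 12.4333 need [-0.1 -0.5 -0.1]
```

```bash
python3 -m inch '{"dp":[[0.7,0,0],[0.4,0,0],[0,0,0],[0,0,0],[0,0,0]],"yaw":[0,0,0,0,0]}' 30
python3 - <<'E'
from m import *
go([.5848,.1332,.1346])
E
```

```text
time_s: 12.85
position: [0.5859, 0.1332, 0.1345]
tcp_rot: [[0.003, 0.831, 0.557], [-0.0, 0.557, -0.831], [-1.0, 0.002, 0.002]]
force: [-3.2, -0.6, 15.2]
opening: 0.524
pos [0.5859 0.1332 0.1345] q [  2.2  35.5  90.8  -0.   53.5 -31.6] zyaw -56.16865515569817 tilt 0.16808636904131352 force [-3.2 -0.6 15.2] open 45.61275521074786 t 12.85 need [-0.1 -0.9 -0.6]
```

At the stop: the force jumped to 15 N with no further travel. Twisting anticlockwise, which is negative tool yaw, while pressed.

```bash
python3 -m inch '{"dp":[[0,0,0],[0,0,0],[0,0,0],[0,0,0],[0,0,0],[0,0,0],[0,0,0],[0,0,0]],"yaw":[-3,-5,-5,-5,-5,-3,0,0]}' 30
python3 - <<'E'
from m import *
go([.5848,.1332,.1346]);print(np.round(bot.read_state()["moment"],2))
S=cap("side")
cv2.imwrite("pics/s9z.png",cv2.resize(S["color"][150:290,200:340,::-1],None,fx=4,fy=4,interpolation=cv2.INTER_CUBIC))
E
```

```text
time_s: 13.52
position: [0.5869, 0.1338, 0.1345]
tcp_rot: [[0.005, 0.503, 0.865], [0.001, 0.865, -0.503], [-1.0, 0.003, 0.004]]
force: [-1.8, 1.8, 13.1]
opening: 0.527
pos [0.5869 0.1338 0.1345] q [  2.2  35.5  90.7   0.   53.4 -57.7] zyaw -30.17010997174257 tilt 0.30827323080821595 force [-1.8  1.8 13.1] open 45.85700684348807 t 13.5167 need [-0.1 -1.6 -1.5]
[0.19 0.23 0.  ]
```

View pics/s9z.png

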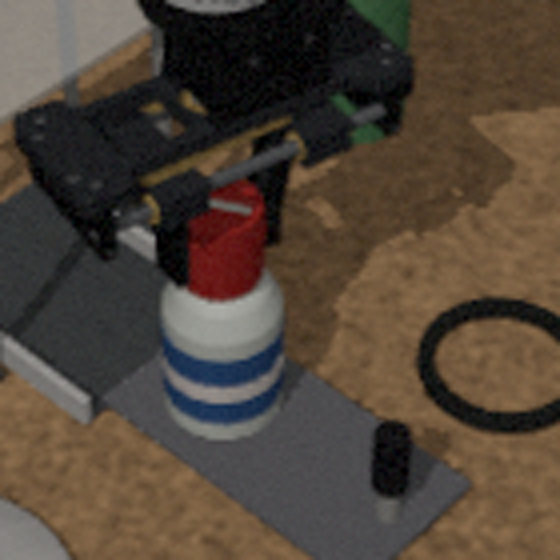

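The stripe has turned with the gripper by about 26° and the cap is still pressed. Continuing.

```bash
python3 -m inch '{"dp":[[0,0,-0.5],[0,0,-0.5],[0,0,0],[0,0,0],[0,0,0],[0,0,0],[0,0,0],[0,0,0],[0,0,0],[0,0,0],[0,0,0],[0,0,0],[0,0,0]],"yaw":[-3,-5,-5,-5,-5,-5,-5,-5,-5,-4,-3,0,0]}' 30
python3 - <<'E'
from m import *
go([.5848,.1332,.1346]);print(np.round(bot.read_state()["moment"],2))
S=cap("side")
cv2.imwrite("pics/s10z.png",cv2.resize(S["color"][150:290,200:340,::-1],None,fx=4,fy=4,interpolation=cv2.INTER_CUBIC))
E
```

```text
time_s: 14.65
position: [0.5866, 0.1343, 0.1346]
tcp_rot: [[0.007, -0.339, 0.941], [0.001, 0.941, 0.339], [-1.0, -0.001, 0.007]]
force: [0.0, 0.8, 12.7]
opening: 0.527
pos [0.5866 0.1343 0.1346] q [   2.2   35.5   90.8    0.    53.3 -107.6] zyaw 19.822680151732392 tilt 0.3825811285954397 force [ 0.   0.8 12.7] open 45.80600255364072 t 14.65 need [-0.1 -0.4 -2.1]
[ 0.27  0.1  -0.04]
```

View pics/s10z.png

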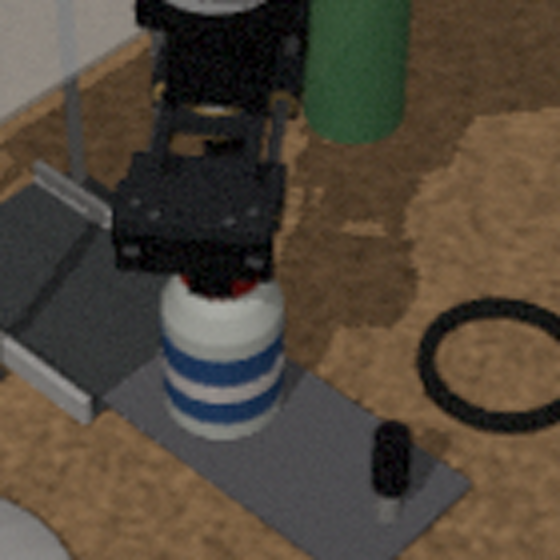

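The gripper has turned 76° (1.33 rad), inside the free range. Lifting slowly at first.

```bash
python3 -m inch '{"dp":[[-1,0,0],[-2,0,0],[-3,0,0],[-4,0,0],[-5,0,0],[-5,0,0],[-5,0,0],[0,0,0],[0,0,0]],"yaw":[0,0,0,0,0,0,0,0,0]}' 30
python3 - <<'E'
from m import *
go([.5848,.1332,.2586])
S=cap("side")
cv2.imwrite("pics/s11z.png",cv2.resize(S["color"][150:290,200:340,::-1],None,fx=4,fy=4,interpolation=cv2.INTER_CUBIC))
E
```

```text
time_s: 15.45
position: [0.5847, 0.1336, 0.1574]
tcp_rot: [[0.002, -0.339, 0.941], [-0.0, 0.941, 0.339], [-1.0, -0.001, 0.001]]
force: [3.1, 1.0, 1.3]
opening: 0.523
pos [0.5847 0.1336 0.1574] q [   2.2   33.6   89.9   -0.    56.3 -107.6] zyaw 19.82260896158804 tilt 0.0914389787451289 force [3.1 1.  1.3] open 45.48704045564016 t 15.45 need [-1.012e+02 -5.000e-01  1.000e-01]
```

View pics/s11z.png

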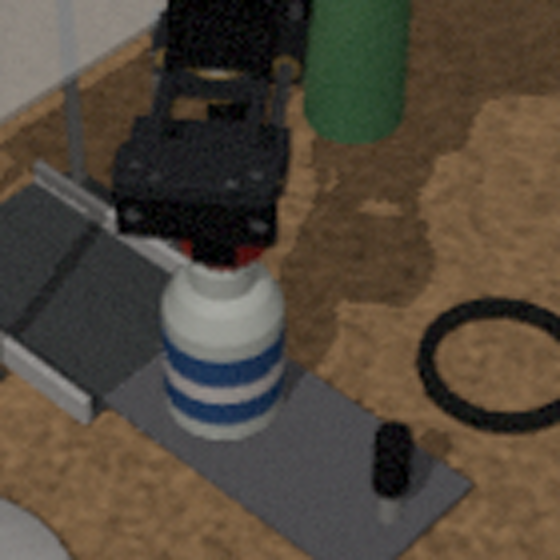

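The cap is coming off and the neck is now visible under it. Continuing up.

```bash
python3 -m inch '{"dp":[[-4,0,0],[-7,0,0],[-9,0,0],[-10,0,0],[-12,0,0],[-12,0,0],[-12,0,0],[-12,0,0],[-10,0,0],[-7,0,0],[-4,0,0],[-2,0,0],[0,0,0],[0,0,0],[0,0,0],[0,0,0]],"yaw":[0,0,0,0,0,0,0,0,0,0,0,0,0,0,0,0]}' 30
python3 - <<'E'
from m import *
go([.5848,.1332,.2586])
for n in("side","top"):
    c=cap(n);cv2.imwrite(f"pics/{n}12.png",c["color"][:,:,::-1])
    I=c["color"].astype(int);r,g,b=I[...,0],I[...,1],I[...,2]
    print(n,"red",comps((r>g*1.8+15)&(r>b*1.8+10)&(abs(g-b)<25)),"green",comps((g>r*1.3)&(g>b*1.2),25))
E
```

```text
time_s: 16.83
position: [0.5837, 0.1337, 0.2572]
tcp_rot: [[-0.001, -0.339, 0.941], [-0.0, 0.941, 0.339], [-1.0, 0.0, -0.001]]
force: [-1.4, -0.2, -0.9]
opening: 0.523
pos [0.5837 0.1337 0.2572] q [   2.2   26.7   84.4   -0.    69.  -107.6] zyaw 19.8152755280331 tilt 0.08575081697514556 force [-1.4 -0.2 -0.9] open 45.51835779060744 t 16.8333 need [-1.4 -0.8  0.8]
side red [([244, 168, 4, 10, 25], [245.4, 171.6]), ([250, 169, 18, 12, 90], [260.9, 174.3])] green [([276, 112, 27, 74, 1432], [288.9, 153.2])]
top red [] green [([313, 169, 40, 34, 985], [332.7, 185.7])]
```

View pics/side12.png

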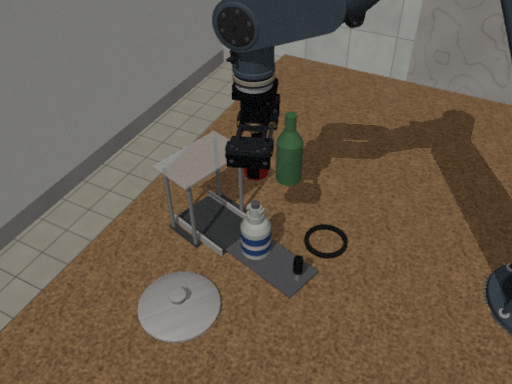

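View pics/top12.png

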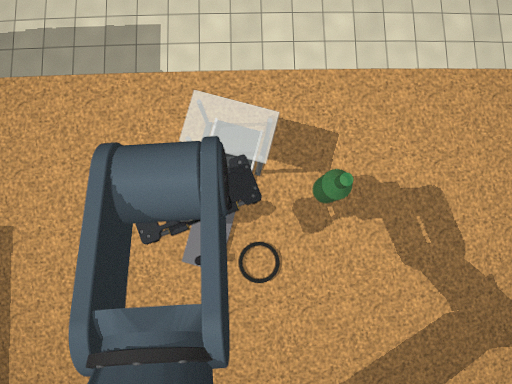

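The cap is held above the open bottle, with its rim at side pixel (257,179) and the mouth at (255,207). The lid, green bottle and gasket have not moved. I'll run a numeric check before handing in.

```bash
python3 -m inch '{"dp":[[0,0,0],[0,0,0],[0,0,0],[0,0,0]],"yaw":[0,0,0,0]}'
python3 - <<'E'
from m import *
S=cap("side")
o,r=ray(S,257,180.5)
# front-lower rim point: 23mm toward camera from axis
ax=np.array([.5840,.1336]);u=(o[:2]-ax);u/=np.linalg.norm(u);q=ax+.023*u
t=np.dot(q-o[:2],u)/np.dot(r[:2],u);print("rim point",o+t*r,"axis pt",q)
print("mouth px ray at z=.146",onz(S,255.5,205,.146))
print("knob top", onz(S,298,258,.078), "pred",.6137-.15*TX[0],.1244-.15*TX[1])
cv2.imwrite("pics/s13z.png",cv2.resize(S["color"][150:290,200:340,::-1],None,fx=4,fy=4,interpolation=cv2.INTER_CUBIC))
s=bot.read_state();print(s["time_s"],s["force"],s["opening"]*87,np.abs(s["qvel"]).max(),s["position"])
E
```

```text
time_s: 17.27
position: [0.5841, 0.1337, 0.2579]
tcp_rot: [[-0.0, -0.339, 0.941], [-0.0, 0.941, 0.339], [-1.0, 0.0, -0.0]]
force: [0.0, -0.1, -0.8]
opening: 0.531
rim point [0.56927992 0.15183453 0.23464977] axis pt [0.57325126 0.15393383]
mouth px ray at z=.146 [0.58441559 0.13062065 0.146     ]
knob top [0.46881958 0.16770485 0.078     ] pred 0.4696559471484586 0.16624866590588439
17.3167 [-0.28468846  0.55304581  0.40487904] 45.721900835786315 0.08589668966627294 [0.58411449 0.13375314 0.25796268]
```

View pics/s13z.png

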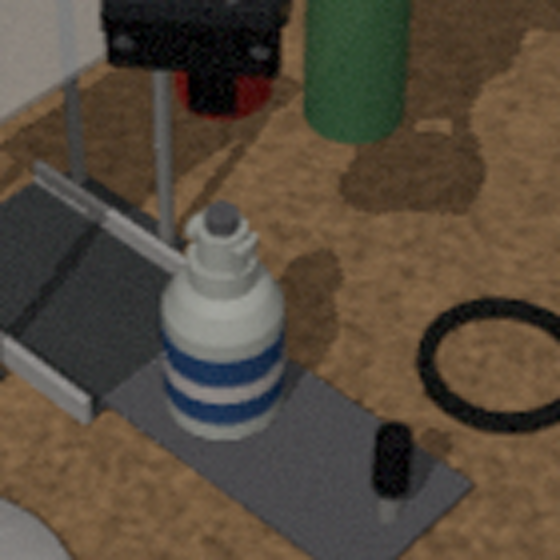

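The rim is at z ≈ 0.235, so the gap is about 9 cm. The cap is centred, the tray is out and the arm is still. Handing in.

```bash
python3 -c "
from rig import bot
print(bot.hand_in())"
```

```text
the job is handed in; nothing more can be done
None
```

I pulled the tray out to its stop and pressed the red cap down to its stop. I then twisted it anticlockwise about 76° (1.33 rad) while pressed, lifted it straight up and handed the job in at about 17 s.

**Tray:** it travelled about 0.150 m, and the knob measured within 2 mm of where it should be with the tray fully out.

**Cap:** it is still in the gripper at 45.7 mm opening, upright and still. It sits about 9 cm above the mouth by both the arm's position and the side view, and within about 3 mm of the bottle's axis.

**Nearby things:** the green bottle measured in the same place at the end. By eye the lid was in place in the last side view, and the gasket in the last side and top views; the arm hid the lid from above.

No check failed or disagreed. `hand_in()` gives no verdict, so I can't confirm the result.

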